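# Set out a toy blank over the bench edge for the jigsaw and hold it

## Robot

A 6-joint arm with a two-finger parallel gripper is mounted at the origin on the work surface. World frame = base frame: x ahead of the robot, y to its left, z up, the work surface at z = 0. Lengths are in mm, angles in degrees, forces in N, time in s.
With the tool pointing down it reaches from about 250 to 775 mm from the base axis. Payload 4 kg.
Tool frame: the origin (TCP) lies at the very end of the fingers, on their centre line; the grasp point (between the pads) lies 19 mm behind it; z points along the fingers, y is the direction in which the jaws open and shut (so a half turn about z gives the same grasp; the last joint's range is limited). The gripper opens to 85 mm and grips with 20 to 120 N. Pads are 22 mm wide; open, the fingers measure 114 mm over their backs; the gripper's body (76 mm by 85 mm) begins 54 mm behind the grasp point. The pads swing forward as they close: fully open they stand 13 mm farther back than shut.
Start: joints at [-79.246, 4.996, 78.535, -0, 96.463, -5.907], TCP at [157.692, -526.926, 231.341] pointing down, gripper open.
Joint ranges: [-177.83, 177.83], [-43.37, 116.18], [15.69, 146.23], [-61.86, 241.86], [9.47, 152.12], [-147.06, 147.06]. Speed limits (degrees/s): [159.86, 159.86, 180, 180, 180, 180].

## Interface

Orientations are given as [roll, pitch, yaw] about the fixed x, y, z axes, in that order (R = Rz(yaw) Ry(pitch) Rx(roll)).
In Python, from plant import * gives the robot as it stands.
- The arm moves only by the tool send_rows, never from a script. Its argument "series" is one flat list of numbers, 5 for each row, row after row: the shift along the tool's x, y, z in mm, then the turn about the tool's z in rad, then the finger opening in mm, from 0 to 85.4. In form: [tx, ty, tz, spin, fingers, tx, ty, tz, spin, fingers, ...]. A call has 1 to 20 rows; each row shifts and turns the pose as measured when the row begins, along the tool's axes as they then stand; what a row does not reach is not made up. A row lasts 1/10 s, in which the tool goes at most 50 mm and 8.59 degrees, less where a joint would pass 70% of its speed; a pose out of reach is approached as far as the arm can. A call with a gripper value outside its range is refused whole. The fingers move at their own pace and stop on an object; "grip_force" is the grip in N (left out, the last holds). Time passes only in rows, so rows that do not move let the fingers close. It gives the time, the measured TCP pose, the force and the opening at its end, in the units of the state.
- read_state(): the state, without advancing time (a new reading comes with each control period).
- read_camera(name): name is "side" or "top"; returns a dict with "color" (480x640x3 uint8, red, green, blue), "fx", "fy", "cx", "cy" (pixels), "k1" (the pictures are not rectified: a ray, as slopes to the right and down, at radius r is drawn at 1 + k1 r^2 times it, then the intrinsics apply), "extrinsics" (4x4, takes a point from camera to world coordinates). Camera axes: x right, y up, looking along -z (the intrinsics and any distortion apply to the point x, -y, -z); pixel columns grow to the right and rows downward; lengths in mm; the calibration is good to about 2 mm. A picture is of the moment at which its call begins. There is no depth.
- close_job(): hands the job in, once; it reports no verdict.
The state is a dict: "t": time; "joints": joint angles; "joint_velocities": joint speeds; "tau": joint torques, N m; "eef_pos": TCP position; "tcp_rot": TCP orientation; "ft_force": force on the tool from outside, world axes, zero at the start; "torque": the same for the moment, N m; "width": finger opening in mm.
Only numpy, scipy, OpenCV 4.12 (cv2) and the standard library are available. Lean on these libraries where they do the work, as an engineer would, in place of code of your own. Each camera call takes 0.05 s, during which the arm holds its last target.

## Task

Take the spare metal bench dog out of the tool rack and seat it fully home, down on its shoulder, in the raised bench's empty hole beside the fixed dog, so that the two dogs make a fence. Then slide the marked pine blank outward, without lifting it off and with its long edge close against both dogs, until the pencil line across it lies over the outer edge of the raised bench, ready for the jigsaw. The blank would now tip over that edge, so finish while still holding it down flat there with the gripper, and leave the other tools, bottle and toys where they are.

Things in the scene. Friction and masses are not known exactly. Their poses are not given: they have to be found in the camera images.
- platform: Raised bench, fixed: plywood top 380 (its x) x 220 (y) x 40 mm on two wooden feet, upper face 110 mm above the table. Origin on the table under its middle. x points outward (roughly world +y); the outer edge is the short one at x +190 mm. Empty 20.5 mm through holes: one at x +70, y -80 mm (hole, the one to use), three others at y +80 mm.
- hole (a point): Centre of the mouth, level with the upper face, of the empty 20.5 mm hole that takes the spare dog. It is 90 mm inward of the fixed dog along the same long side (the side away from the robot). Axes as the raised bench.
- fixed_dog (a point): Middle of the head of the metal dog already fast in the raised bench, 30 mm inward of the outer edge: a cylinder 26 mm in diameter standing 44 mm above the upper face; this point is 22 mm above that face. Immovable.
- edge_stop (a point): Point on the raised bench's outer upper edge, level with the upper face, 43 mm to the blank's side of the line through the two dogs' centres: the middle of the blank's width is here when its long edge touches both dogs (head radius 13 + half width 30 mm). Axes as the raised bench: x outward, y away from the dogs, z up.
- dog: Spare bench dog, aluminium, 90 g, upright in one of the rack's three holes (which one varies), shoulder on the rack's top: plain round head 26 mm in diameter and 44 mm high, flat shoulder beneath, on a 19 mm shank 38 mm long whose last 7 mm taper to 12 mm. Origin at the foot of the shank, z up; shoulder at z 38, top at z 82 mm.
- dog_head (a point): Point on the axis of the spare dog's head (26 mm wide) where it is to be grasped: 26 mm above its shoulder, 18 mm below its top, 64 mm above the foot.
- rack: Hardwood tool rack 190 (its x) x 56 x 50 mm high, fixed, with three 22 mm holes 45 mm deep in a row along its x at -60, 0 and +60 mm. Origin on the table under its middle. The other holes hold an awl (reaching 67 mm above the rack) and a chisel (100 mm above), wooden handles up to 35 mm in diameter.
- blank: Toy blank, pine board 440 (its x) x 60 (y) x 20 mm, about 0.3 kg, loose and a little askew on the raised bench, outer end overhanging. Origin: middle of its underside; x points outward, z up. A dark pencil line crosses its full width 255 mm from the outer end, 185 mm from the tail; a toy outline is drawn outward of it. With the line at the edge more than half overhangs.
- blank_center (a point): Middle of the blank's length, width and thickness (10 mm above its underside).
- pencil_line (a point): Middle of the pencil line that crosses the blank, on its upper face; 35 mm from the blank's middle towards its tail. Axes as the blank.
- awl: Bystander: awl with a pear-shaped dark handle, standing in the rack. Origin at its point.
- chisel: Bystander: chisel with a pale turned handle, standing in the rack. Origin at its edge.
- mallet: Bystander: wooden mallet lying on the table beyond the raised bench, 66 mm high. Origin on the table.
- lorry: Bystander: wooden toy lorry 140 x 76 x 76 mm. Origin on the table under its middle.
- glue: Bystander: white glue bottle with a pointed nozzle, 64 mm in diameter, 165 mm high. Origin under its middle.
- wheels: Bystander: small stack of wooden toy wheels, 48 mm in diameter, 36 mm high, on the table. Origin under its middle.
- pencil: Bystander: flat carpenter's pencil, 170 x 13 x 8 mm, lying across the inner end of the raised bench's top, about 14 mm from its inner edge. Origin at its underside.
There are look-alikes about, which are no part of the job. Of the things that look like the dog, the smallest one is meant.

How it is judged (in metres and radians):
On the way, in this order (a step that is already met when the one before it is completed fails the run):
1. the spare dog is fully home in the empty hole beside the fixed dog (horizontal distance between dog_head and hole below 0.004 m and z of dog_head in the frame of hole below 0.029 m and angle between dog's own z axis and vertical below 0.08 rad), for 0.2 s.
2. the blank has been slid out along the dogs until its pencil line is at the outer edge (x of pencil_line in the frame of edge_stop between -0.005 and 0.005 m and y of pencil_line in the frame of edge_stop below 0.005 m and angle between the x axis of blank and the x axis of platform, either way round below 0.04 rad), for 0.2 s.
At the end, for the whole second after the job is handed in: Spare dog home in the hole beside the fixed dog (4 mm, shoulder 3 mm, upright). Blank flat and at rest on the raised bench (3 mm, 0.03 rad), pencil line within 5 mm of the outer edge, long edge within 5 mm of the dogs and 0.04 rad of parallel, held by the fingers (all of step 1 and all of step 2 and y of pencil_line in the frame of edge_stop above -0.005 m and z of pencil_line in the frame of edge_stop between 0.017 and 0.023 m and angle between blank's own z axis and vertical below 0.03 rad and contact force between the fingers and blank above 0.5 N and contact force between blank and platform above 0.3 N and linear speed of blank below 0.01 m/s); the arm keeps its last pose, push and grip.
It fails at once if the blank tips over the edge (angle between blank's own z axis and vertical above 0.15 rad).
It fails at once if the blank is lifted off the raised bench instead of slid (z of pencil_line in the frame of edge_stop above 0.045 m).
It fails at once if a bystander is knocked over or pushed away (more than 5 cm) (distance of any of awl, chisel, mallet, lorry, glue, wheels, pencil from where it was at the start of the episode above 0.05 m or angle between glue's own z axis and vertical above 0.6 rad).
It also fails if it takes over 58 s, if anything falls off the work surface, if the arm or the gripper's body presses on something with over 40 N, if the wrist force passes 120 N, or if a joint passes its speed limit or range.

## Working session

There is one attempt and no reset: what is moved stays moved. The work goes in short steps, Python scripts to look and compute and a tool call to move; the robot and the scene stay as the last step left them, time stands still between calls to the robot, and variables do not carry over. Pictures are saved under pics/ and viewed, and the job is handed in when it is done.

Besides the shell and the picture viewer there is one more tool, called after "Emit:" as name(argument=value, ...), one argument or row to a line, values as JSON. send_rows: Moves the arm, as the interface text tells. Its arguments: {"type":"object","properties":{"series":{"type":"array"},"grip_force":{"type":"number"}},"required":["series"]}

```bash
ls; mkdir -p pics
python3 - <<'E'
from plant import *
import cv2,json
s=read_state();print(s)
for n in("side","top"):
    c=read_camera(n);cv2.imwrite(f"pics/{n}0.png",c["color"][:,:,::-1]);print(n,{k:c[k] for k in c if k!="color"})
E
```

```text
pics
{'t': 0.0, 'joints': array([-7.92461324e+01,  5.04098728e+00,  7.86273818e+01,  4.86382398e-06,
        9.64639017e+01, -5.90816674e+00]), 'joint_velocities': array([ 0.04675917, -0.01232817, -0.07829543, -0.08139815,  0.03306373,
       -0.0144704 ]), 'tau': array([ 2.93458936e-05, -3.51873279e+01, -3.13267243e+01, -1.46082657e-04,
        1.10030884e-02, -1.19727571e-05]), 'eef_pos': array([ 157.58881297, -526.40009612,  230.09787958]), 'tcp_rot': array([-1.79868432e+02, -1.36199908e-02,  1.66620193e+01]), 'ft_force': array([-0.91056046, -0.48290719, -0.08837302]), 'torque': array([ 0.04735661, -0.02849132,  0.01179997]), 'width': 85.35017751704096}
side {'fx': 515.7983741376569, 'fy': 515.7983741376569, 'cx': 316.02261599534995, 'cy': 236.3296351402896, 'k1': -0.0908980136459165, 'extrinsics': array([[ 8.01517271e-01,  4.67701190e-01, -3.72593158e-01,
         1.75645064e+02],
       [-5.97937935e-01,  6.33482460e-01, -4.91090825e-01,
        -4.85276700e+02],
       [ 6.34746687e-03,  6.16405361e-01,  7.87403417e-01,
         8.69948946e+02],
       [ 0.00000000e+00,  0.00000000e+00,  0.00000000e+00,
         1.00000000e+00]])}
top {'fx': 573.696150935334, 'fy': 573.696150935334, 'cx': 315.04000761056807, 'cy': 233.5630900913043, 'k1': -0.17288247296860298, 'extrinsics': array([[-4.95533776e-03,  9.94273159e-01, -1.06753597e-01,
         4.23326872e+02],
       [-9.99954505e-01, -5.79699009e-03, -7.57519519e-03,
        -3.50281970e+01],
       [-8.15066280e-03,  1.06711203e-01,  9.94256650e-01,
         1.22116310e+03],
       [ 0.00000000e+00,  0.00000000e+00,  0.00000000e+00,
         1.00000000e+00]])}
```

View pics/side0.png

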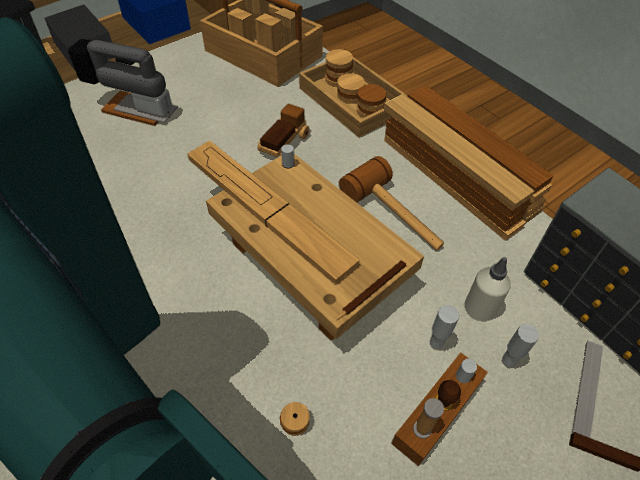

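View pics/top0.png

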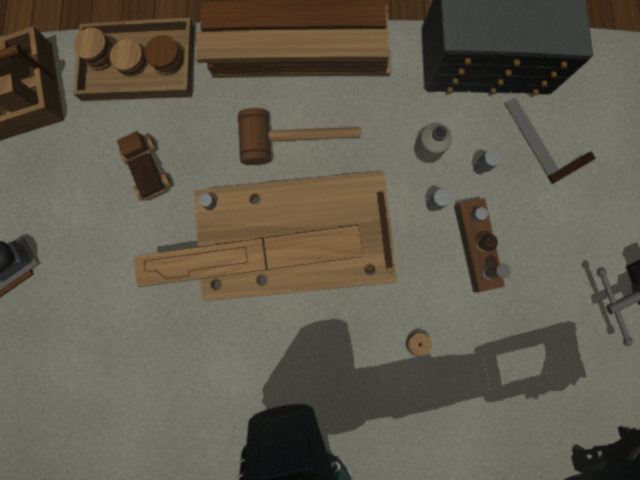

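```bash
cat > h.py <<'E'
import numpy as np,cv2
from plant import *
def proj(c,P):
    P=np.atleast_2d(P).astype(float);E=np.array(c["extrinsics"]);q=(P-E[:3,3])@E[:3,:3]
    x=q[:,0]/-q[:,2];y=-q[:,1]/-q[:,2];f=1+c["k1"]*(x*x+y*y)
    return np.c_[c["cx"]+c["fx"]*x*f,c["cy"]+c["fy"]*y*f]
def ray(c,u,v):
    E=np.array(c["extrinsics"]);a=(u-c["cx"])/c["fx"];b=(v-c["cy"])/c["fy"]
    x,y=a,b
    for _ in range(30):
        f=1+c["k1"]*(x*x+y*y);x,y=a/f,b/f
    return E[:3,3],E[:3,:3]@np.array([x,-y,-1])
def atz(c,u,v,z):
    o,d=ray(c,u,v);return o+d*(z-o[2])/d[2]
def crop(c,u,v,w,h,k,fn):
    im=c["color"][max(0,v-h//2):v+h//2,max(0,u-w//2):u+w//2,::-1]
    cv2.imwrite(fn,cv2.resize(im,None,fx=k,fy=k,interpolation=cv2.INTER_CUBIC))
E
python3 - <<'E'
from h import *
t=read_camera("top");s=read_camera("side")
crop(t,290,240,320,160,2.5,"pics/t1.png")
crop(t,480,220,130,160,5,"pics/t2.png".replace("t2","t2"))
crop(s,310,230,260,220,3,"pics/s1.png")
crop(s,470,370,160,200,3,"pics/s2.png")
E
python3 -c "
import cv2
for f in 't1','t2','s1','s2':
  print(cv2.imread(f'pics/{f}.png').shape)"
```

```text
(400, 800, 3)
(800, 650, 3)
(660, 780, 3)
(600, 480, 3)
```

Run:
```python
from h import *
t=read_camera("top");s=read_camera("side")
crop(t,475,220,150,160,3.75,"pics/t3.png")
crop(s,310,230,260,200,3,"pics/s3.png")
```

```text
(no output)
```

View pics/t1.png

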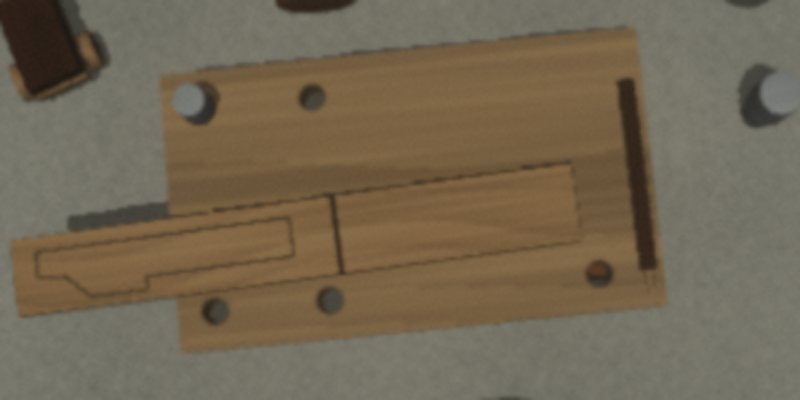

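View pics/t3.png

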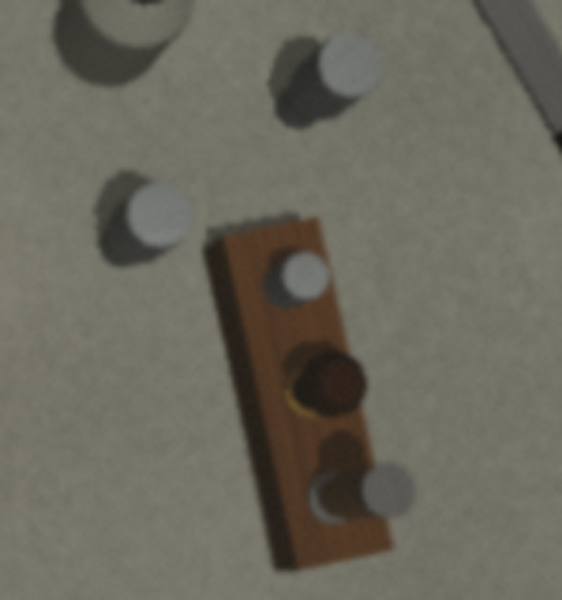

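View pics/s3.png

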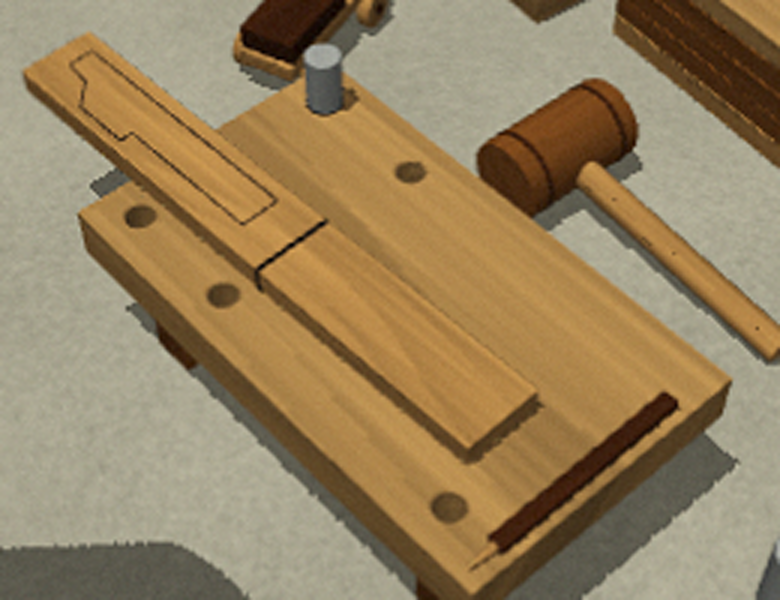

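View pics/s2.png

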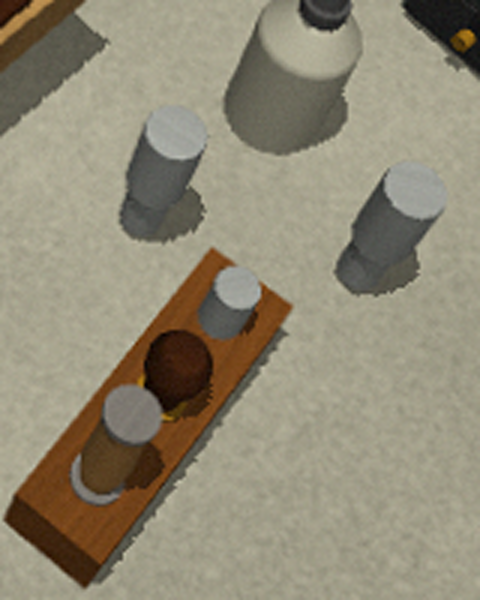

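```bash
cat > fit.py <<'E'
from h import *
from scipy.optimize import least_squares
cs={"top":read_camera("top"),"side":read_camera("side")}
def cv(p,o,k): return [(p[0]+.5)/k-.5+o[0],(p[1]+.5)/k-.5+o[1]]
T=lambda *p:cv(p,(130,160),2.5); S=lambda *p:cv(p,(180,130),3)
# platform: x,y,yaw + other-hole xs
obs=[("top",T(312,97),(70,-80,110)),("top",T(188,100),(160,-80,154)),("side",S(410,172),(70,-80,110)),("side",S(323,56),(160,-80,154)),
("top",T(162,75),(190,-110,110)),("top",T(635,28),(-190,-110,110)),("top",T(665,303),(-190,110,110)),
("side",S(732,384),(-190,-110,110)),("side",S(81,217),(190,110,110)),("side",S(475,594),(-190,110,110)),
("top",T(216,311),("a",80,110)),("top",T(330,300),("b",80,110)),("top",T(599,272),("c",80,110)),
("side",S(140,216),("a",80,110)),("side",S(223,295),("b",80,110)),("side",S(449,508),("c",80,110))]
def W(p,l):
    l=[p["abc".index(a)+3] if isinstance(a,str) else a for a in l]
    c,s=np.cos(p[2]),np.sin(p[2]);return [p[0]+c*l[0]-s*l[1],p[1]+s*l[0]+c*l[1],l[2]]
def res(p,use):
    return np.concatenate([proj(cs[c],W(p,l))[0]-o for c,o,l in obs if c in use])
for use in(["top"],["side"],["top","side"]):
    r=least_squares(res,[450,0,np.pi/2,150,70,-140],args=(use,),loss="soft_l1")
    print(use,np.round(r.x,3),np.degrees(r.x[2]),"hole",np.round(W(r.x,(70,-80,110)),1))
    print(np.round(res(r.x,use).reshape(-1,2),1).tolist())
np.save("plat.npy",r.x)
E
python3 fit.py
```

```text
['top'] [ 539.839   15.227    1.666  159.475   69.942 -139.71 ] 95.43509024590807 hole [612.8  92.5 110. ]
[[-0.1, -0.1], [-0.0, -0.3], [-1.2, 0.1], [0.2, -0.4], [1.0, 0.6], [-0.0, -0.1], [-0.0, -0.1], [0.0, 0.3]]
['side'] [ 539.111   11.739    1.666  160.384   70.831 -138.63 ] 95.45555922892528 hole [612.1  89.  110. ]
[[0.5, 0.2], [-0.0, 0.1], [1.0, -1.0], [-1.5, -0.9], [-0.5, 1.6], [-0.1, 0.1], [0.0, -0.0], [0.2, -0.2]]
['top', 'side'] [ 539.773   13.803    1.667  160.069   70.483 -139.24 ] 95.49800835830895 hole [612.7  91.1 110. ]
[[0.5, 0.0], [0.7, -0.1], [0.1, -0.6], [-0.4, -0.6], [-0.6, 0.3], [0.9, -0.5], [1.8, 0.5], [0.5, -2.0], [-1.7, -1.6], [-0.8, 0.4], [0.5, 0.0], [0.5, -0.0], [0.6, 0.2], [-0.3, -0.5], [-0.1, -0.7], [0.1, -1.0]]
```

```bash
cat > fit2.py <<'E'
from h import *
from scipy.optimize import least_squares
cs={"top":read_camera("top"),"side":read_camera("side")}
def cv(p,o,k): return [(p[0]+.5)/k-.5+o[0],(p[1]+.5)/k-.5+o[1]]
T=lambda *p:cv(p,(400,140),3.75); S=lambda *p:cv(p,(390,270),3)
print("dog top",atz(cs["top"],*T(305,275),94),atz(cs["side"],*S(238,288),94))
for n,q in dict(fl=(222,238),fr=(318,218),nr=(392,548),nl=(295,570)).items(): print(n,atz(cs["top"],*T(*q),50))
for n,q in dict(fl=(212,248),fr=(292,305),nl=(13,495)).items(): print(n,atz(cs["side"],*S(*q),50))
print("awl top",atz(cs["top"],*T(335,382),117),atz(cs["side"],*S(180,360),112))
print("decoys",[atz(cs["top"],*T(*q),110) for q in((160,214),(349,65))],[atz(cs["side"],*S(*q),110) for q in((176,132),(414,190))])
print("glue",atz(cs["side"],*S(290,110),0))
E
python3 fit2.py
```

```text
dog top [ 584.03210466 -360.08004962   94.        ] [ 583.0718839  -361.67455887   94.        ]
fl [ 611.2078602  -326.24251313   50.        ]
fr [ 622.47461474 -381.58414692   50.        ]
nr [ 438.05244371 -417.2740369    50.        ]
nl [ 426.82662146 -361.76756595   50.        ]
fl [ 612.31191489 -328.03305899   50.        ]
fr [ 623.30607219 -380.88205515   50.        ]
nl [ 425.43956303 -364.22422837   50.        ]
awl top [ 524.24582669 -367.48341469  117.        ] [ 520.60936269 -373.90978222  112.        ]
decoys [array([ 614.44904379, -278.47790095,  110.        ]), array([ 695.62172644, -384.97075102,  110.        ])] [array([ 615.89395859, -277.17636443,  110.        ]), array([ 696.46999141, -384.33773555,  110.        ])]
glue [ 751.83223856 -280.99564991    0.        ]
```

Emit:
send_rows(
  series=[0,0,0,0.097,60,20,-4,0,0,60,40,-7,0,0,60,40,-7,0,0,60,40,-7,0,0,60,40,-7,0,0,60,40,-7,0,0,60,40,-7,0,0,60,40,-7,0,0,60,40,-7,0,0,60,40,-7,0,0,60,20,-4,0,0,60,0,0,0,0,60],
  grip_force=50,
)

```text
t: 1.8
eef_pos: [551.5, -378.1, 229.9]
tcp_rot: [179.9, 0.0, 10.6]
ft_force: [0.1, 0.1, 0.1]
width: 60.0
```

```bash
cat > go.py <<'E'
import sys
from h import *
from scipy.spatial.transform import Rotation as R
def need(tx,ty,tz,yaw=None):
    s=read_state();M=R.from_euler("xyz",s["tcp_rot"],degrees=True).as_matrix()
    d=M.T@(np.array([tx,ty,tz])-s["eef_pos"])
    print("t",round(s["t"],2),"pos",np.round(s["eef_pos"],1),"rot",np.round(s["tcp_rot"],2),"F",np.round(s["ft_force"],1),"w",round(s["width"],1),"need tool",np.round(d,1),"spin",None if yaw is None else round(np.radians(s["tcp_rot"][2]-yaw),3))
if __name__=="__main__": need(*map(float,sys.argv[1:]))
E
python3 go.py 583.5 -361 160 11.1
```

```text
t 1.8 pos [ 551.5 -378.1  229.9] rot [1.7987e+02 3.0000e-02 1.0570e+01] F [0.1 0.1 0.1] w 60.0 need tool [ 34.6 -11.1  69.8] spin -0.009
```

Emit:
send_rows(
  series=[17,-6,20,-0.009,60,17,-5,25,0,60,0,0,25,0,60,0,0,0,0,60],
)

```text
t: 2.2
eef_pos: [582.2, -362.8, 159.4]
tcp_rot: [179.7, 0.1, 11.0]
ft_force: [-0.9, 0.6, -1.4]
width: 60.1
```

```bash
python3 go.py 583.5 -361 57 11.1
python3 - <<'E'
from h import *
t=read_camera("top");s=read_camera("side")
crop(t,480,215,160,120,4.5,"pics/t5.png")
crop(s,470,360,160,120,4.5,"pics/s5.png")
st=read_state();print(proj(t,st["eef_pos"]),proj(s,st["eef_pos"]))
E
```

```text
t 2.2 pos [ 582.2 -362.8  159.4] rot [1.7967e+02 6.0000e-02 1.1030e+01] F [-0.9  0.6 -1.4] w 60.1 need tool [  1.7  -2.1 102.4] spin -0.001
[[493.25951436 207.79380757]] [[481.91978484 347.21444043]]
```

View pics/s5.png

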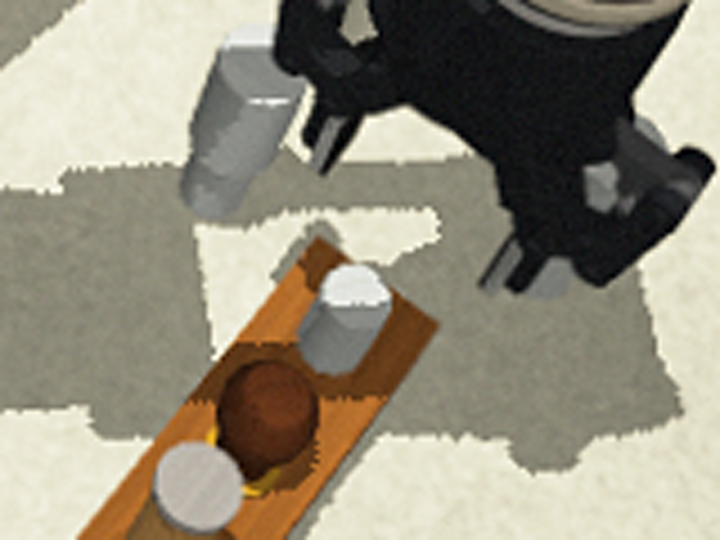

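View pics/t5.png

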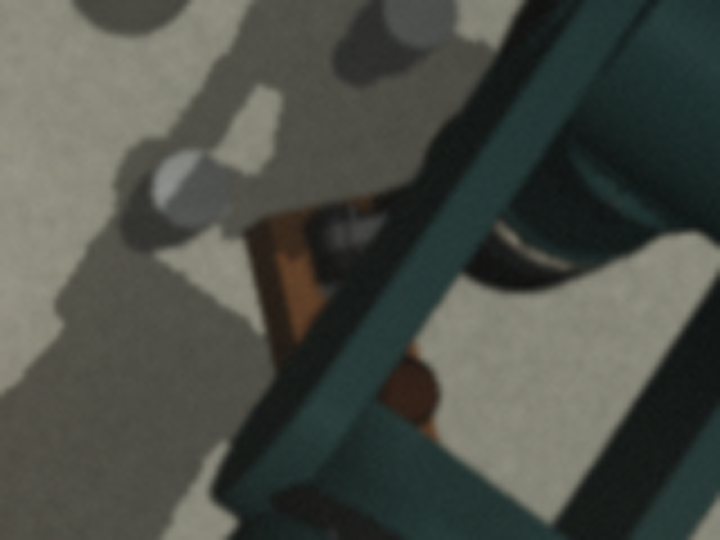

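Emit:
send_rows(
  series=[2,-2,25,0,60,0,0,25,0,60,0,0,25,0,60,0,0,15,0,60,0,0,8,0,60,0,0,0,0,60],
)

```text
t: 2.9
eef_pos: [589.4, -371.7, 80.5]
tcp_rot: [178.2, -1.2, 10.7]
ft_force: [-0.8, -0.3, -0.2]
width: 60.2
```

```bash
python3 go.py 583.5 -361 57 11.1
python3 - <<'E'
from h import *
s=read_camera("side")
crop(s,470,360,160,120,4.5,"pics/s6.png")
st=read_state();print(proj(s,st["eef_pos"]))
E
```

```text
t 2.9 pos [ 589.4 -371.7   80.5] rot [178.21  -1.22  10.68] F [-0.8 -0.3 -0.2] w 60.2 need tool [ -4.3 -12.3  23. ] spin -0.007
[[474.55633469 371.14182165]]
```

View pics/s6.png

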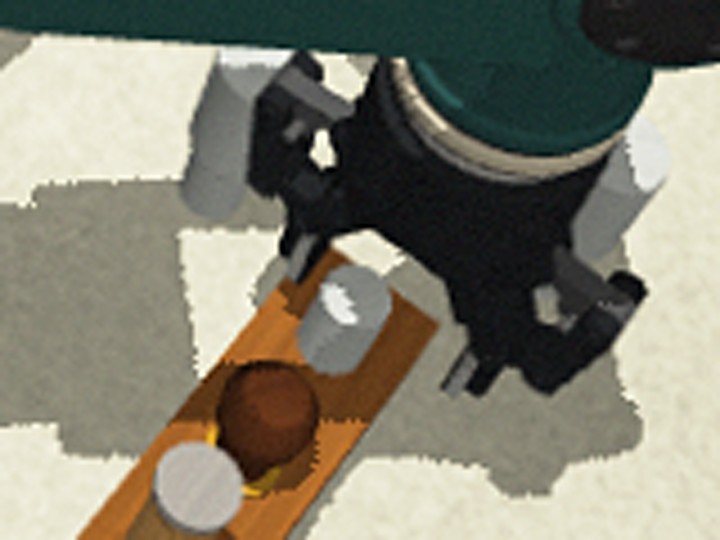

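Emit:
send_rows(
  series=[-2,-4,0,0,60,-2,-4,0,0,60,0,-4,0,0,60,0,0,0,0,60,0,0,0,0,60],
)

```text
t: 3.45
eef_pos: [585.3, -361.3, 87.0]
tcp_rot: [177.8, -1.6, 10.7]
ft_force: [0.1, 0.3, 0.1]
width: 59.9
```

```bash
python3 go.py 583.5 -361 57 11.1
```

```text
t 3.45 pos [ 585.3 -361.3   87. ] rot [177.76  -1.64  10.72] F [0.1 0.3 0.1] w 59.9 need tool [-2.5 -1.8 29.9] spin -0.007
```

Emit:
send_rows(
  series=[0,0,0,0,60,0,0,0,0,60],
)

```text
t: 3.65
eef_pos: [585.5, -361.2, 87.4]
tcp_rot: [177.7, -1.7, 10.7]
ft_force: [0.0, 0.1, 0.5]
width: 60.0
```

Emit:
send_rows(
  series=[0,0,0,0,60,0,0,0,0,60],
)

```text
t: 3.85
eef_pos: [585.5, -361.3, 87.2]
tcp_rot: [177.7, -1.6, 10.7]
ft_force: [-0.3, -0.2, -0.4]
width: 60.2
```

Emit:
send_rows(
  series=[0,0,5,0,60],
)

```text
t: 3.95
eef_pos: [586.2, -361.9, 82.9]
tcp_rot: [177.7, -1.7, 10.7]
ft_force: [0.2, -1.0, 0.7]
width: 60.3
```

Emit:
send_rows(
  series=[0,0,5,0,60],
)

```text
t: 4.05
eef_pos: [586.3, -362.1, 77.4]
tcp_rot: [177.7, -1.7, 10.7]
ft_force: [-0.9, 0.4, 0.3]
width: 59.6
```

Emit:
send_rows(
  series=[0,0,-25,0,60,0,0,-25,0,60,0,0,-25,0,60,0,0,0,0,60,0,0,0,0,60],
)

```text
t: 4.55
eef_pos: [581.4, -358.2, 146.9]
tcp_rot: [178.1, -1.3, 10.7]
ft_force: [-0.1, 0.1, -0.4]
width: 60.4
```

Emit:
send_rows(
  series=[0,0,8,0,60,0,0,8,0,60,0,0,8,0,60],
)

```text
t: 4.85
eef_pos: [581.3, -358.4, 118.2]
tcp_rot: [178.3, -1.1, 10.7]
ft_force: [0.4, -0.5, 0.3]
width: 60.1
```

Emit:
send_rows(
  series=[0,0,-40,0,60],
)

```text
t: 4.95
eef_pos: [575.4, -353.9, 145.3]
tcp_rot: [179.2, -0.2, 10.7]
ft_force: [-0.3, -0.1, -0.4]
width: 60.1
```

Emit:
send_rows(
  series=[0,0,0,0,60],
)

```text
t: 5.05
eef_pos: [577.7, -355.6, 150.5]
tcp_rot: [178.8, -0.6, 10.7]
ft_force: [0.4, -0.6, 1.9]
width: 60.1
```

Emit:
send_rows(
  series=[0,0,-40,0,60,0,0,4,0,60,0,0,8,0,60,0,0,8,0,60],
)

```text
t: 5.45
eef_pos: [575.3, -353.7, 163.3]
tcp_rot: [179.2, -0.3, 10.7]
ft_force: [0.8, -0.2, -0.3]
width: 59.8
```

Emit:
send_rows(
  series=[0,0,8,0,60,0,0,8,0,60,0,0,-35,0,60,0,0,4,0,60,0,0,8,0,60,0,0,8,0,60,0,0,8,0,60],
)

```text
t: 6.15
eef_pos: [573.7, -352.6, 143.3]
tcp_rot: [179.6, 0.1, 10.7]
ft_force: [0.1, -0.9, -0.3]
width: 60.1
```

```bash
python3 go.py 583.5 -361 57 11.1
```

```text
t 6.15 pos [ 573.7 -352.6  143.3] rot [1.7959e+02 8.0000e-02 1.0660e+01] F [ 0.1 -0.9 -0.3] w 60.1 need tool [ 8.2  9.4 86.3] spin -0.008
```

Emit:
send_rows(
  series=[2,2.5,5,0,60,2,2.5,7,0,60,2,2.5,7,0,60,2,2,7,0,60,0,0,7,0,60,0,0,7,0,60,0,0,7,0,60,0,0,7,0,60],
)

```text
t: 6.95
eef_pos: [583.3, -361.1, 81.4]
tcp_rot: [179.8, 0.2, 10.7]
ft_force: [0.6, 0.4, 1.1]
width: 60.1
```

```bash
python3 go.py 583.5 -361 57 11.1
```

```text
t 6.95 pos [ 583.3 -361.1   81.4] rot [179.76   0.24  10.66] F [0.6 0.4 1.1] w 60.1 need tool [ 0.4 -0.1 24.4] spin -0.008
```

Emit:
send_rows(
  series=[0,0,7,0,60,0,0,7,0,60,0,0,5,0,50,0,0,3,0,40,0,0,1,0,34,0,0,0,0,32],
)

```text
t: 7.55
eef_pos: [582.5, -360.6, 55.0]
tcp_rot: [179.8, 0.3, 10.7]
ft_force: [0.3, -0.9, -0.6]
width: 31.8
```

```bash
python3 go.py 583.5 -361 57 11.1
python3 - <<'E'
from h import *
s=read_camera("side")
crop(s,460,370,160,120,4.5,"pics/s7.png")
E
```

```text
t 7.55 pos [ 582.5 -360.6   55. ] rot [179.84   0.32  10.67] F [ 0.3 -0.9 -0.6] w 31.8 need tool [ 0.9  0.6 -2. ] spin -0.008
```

View pics/s7.png

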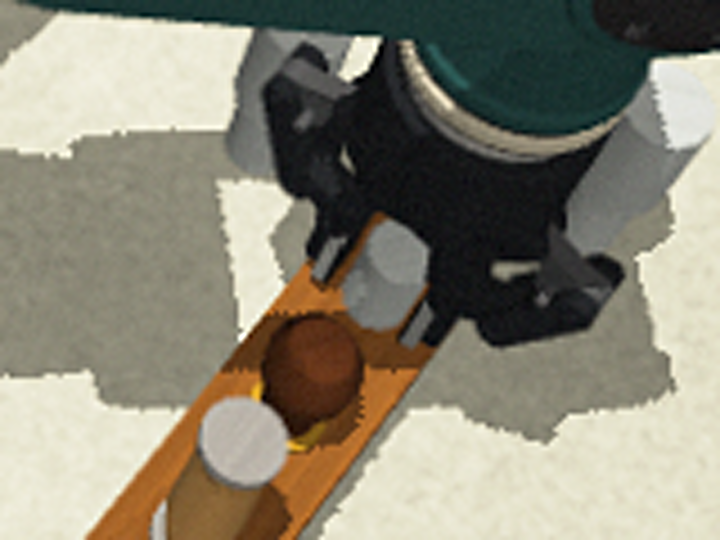

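Emit:
send_rows(
  series=[0,0,-1,0,26,0,0,0,0,22,0,0,0,0,20,0,0,0,0,20],
  grip_force=50,
)

```text
t: 8.0
eef_pos: [582.9, -361.0, 57.1]
tcp_rot: [179.8, 0.3, 10.7]
ft_force: [-0.9, -0.7, -0.5]
width: 24.7
```

Emit:
send_rows(
  series=[0,0,-5,0,20,0,0,-7,0,20,0,0,-7,0,20,0,0,-7,0,20,0,0,-7,0,20,0,0,-7,0,20],
)

```text
t: 8.6
eef_pos: [582.8, -360.5, 99.9]
tcp_rot: [179.8, 0.3, 10.7]
ft_force: [0.6, 0.6, -1.2]
width: 24.8
```

```bash
python3 go.py 612.7 91 170 5.5
python3 - <<'E'
from h import *
s=read_camera("side")
crop(s,460,370,160,120,4.5,"pics/s8.png")
E
```

```text
t 8.6 pos [ 582.8 -360.5   99.9] rot [179.82   0.3   10.66] F [ 0.6  0.6 -1.2] w 24.8 need tool [ 112.6 -438.   -72.1] spin 0.09
```

View pics/s8.png

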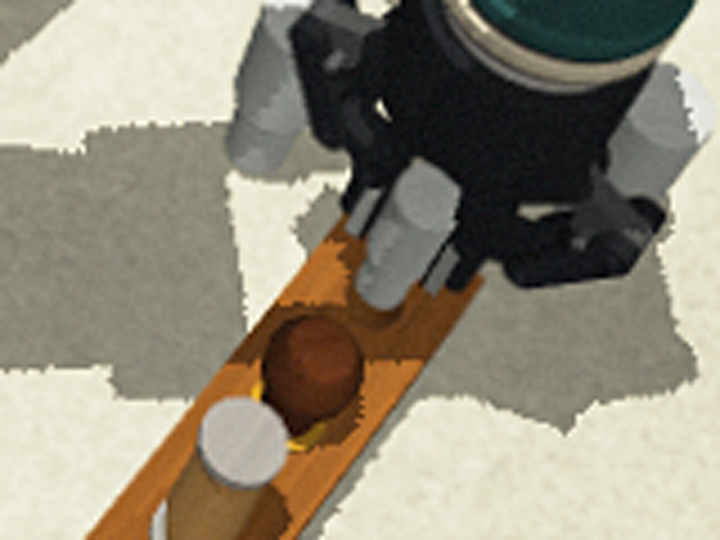

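Emit:
send_rows(
  series=[0,0,-9,0,20,0,0,-11,0,20,0,0,-12,0,20,0,0,-12,0,20,0,0,-12,0,20,0,0,-12,0,20,0,0,-12,0,20,0,0,-11,0,20,0,0,-8,0,20,0,0,-4,0,20],
)

```text
t: 9.65
eef_pos: [584.0, -360.6, 215.7]
tcp_rot: [179.6, 0.1, 10.7]
ft_force: [-0.6, 0.4, -0.8]
width: 24.8
```

```bash
python3 go.py 612.7 91 175 5.5
```

```text
t 9.65 pos [ 584.  -360.6  215.7] rot [1.7957e+02 7.0000e-02 1.0660e+01] F [-0.6  0.4 -0.8] w 24.8 need tool [ 111.8 -438.8   37.3] spin 0.09
```

Emit:
send_rows(
  series=[0,0,0,0.03,20,1,-8,0,0.06,20,2,-16,0,0,20,4,-24,0,0,20,4,-25,0,0,20,4,-25,0,0,20,4,-25,0,0,20,4,-25,0,0,20,4,-25,0,0,20,4,-25,0,0,20,4,-25,0,0,20,4,-25,0,0,20,4,-25,0,0,20,4,-25,0,0,20,4,-25,0,0,20,4,-25,0,0,20,4,-20,0,0,20,2,-12,0,0,20,2,-6,0,0,20],
)

```text
t: 11.55
eef_pos: [600.6, 59.4, 201.6]
tcp_rot: [-179.7, 1.2, 6.0]
ft_force: [0.4, 1.1, -0.6]
width: 25.1
```

```bash
python3 go.py 612.7 91 175 5.5
```

```text
t 11.55 pos [600.6  59.4 201.6] rot [-179.66    1.24    6.03] F [ 0.4  1.1 -0.6] w 25.1 need tool [ 15.9 -30.   26.5] spin 0.009
```

Emit:
send_rows(
  series=[4,-7,-6,0.009,20,4,-7,-8,0,20,4,-7,-8,0,20,3,-7,-8,0,20,0,0,35,0,20,0,0,-3,0,20,0,0,-8,0,20,0,0,-5,0,20],
)

```text
t: 12.35
eef_pos: [615.4, 89.8, 218.3]
tcp_rot: [-179.7, 1.1, 5.3]
ft_force: [0.3, -0.4, -1.0]
width: 25.2
```

```bash
python3 go.py 612.7 91 165 5.5
```

```text
t 12.35 pos [615.4  89.8 218.3] rot [-179.72    1.13    5.32] F [ 0.3 -0.4 -1. ] w 25.2 need tool [-1.5 -1.2 53.4] spin -0.003
```

Emit:
send_rows(
  series=[-1.5,-1,30,0,20,0,0,2,0,20,0,0,5,0,20,0,0,5,0,20,0,0,4,0,20,0,0,0,0,20],
)

```text
t: 12.95
eef_pos: [620.3, 90.3, 186.7]
tcp_rot: [-179.8, -0.2, 5.2]
ft_force: [-0.3, 0.5, -0.2]
width: 24.8
```

```bash
python3 go.py 612.7 91 165 5.5
python3 - <<'E'
from h import *
s=read_camera("side");t=read_camera("top")
crop(s,310,190,160,120,4.5,"pics/s9.png")
crop(t,250,205,160,120,4.5,"pics/t9.png")
E
```

```text
t 12.95 pos [620.3  90.3 186.7] rot [-179.79   -0.25    5.23] F [-0.3  0.5 -0.2] w 24.8 need tool [-7.6 -1.3 21.6] spin -0.005
```

View pics/s9.png

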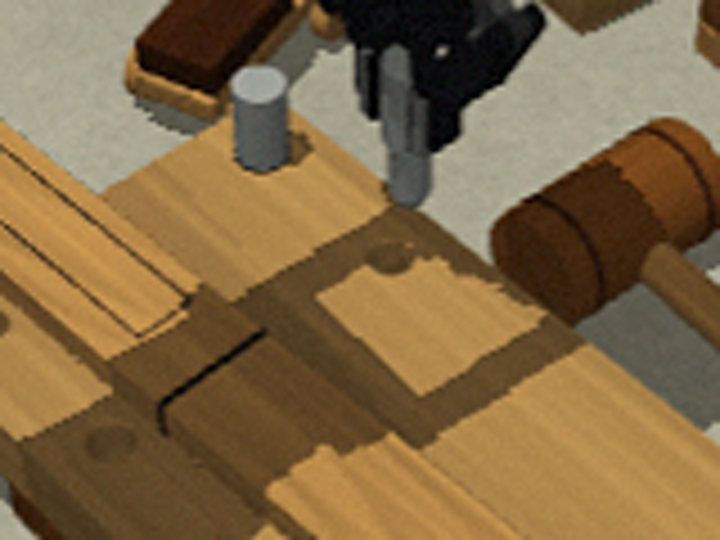

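View pics/t9.png

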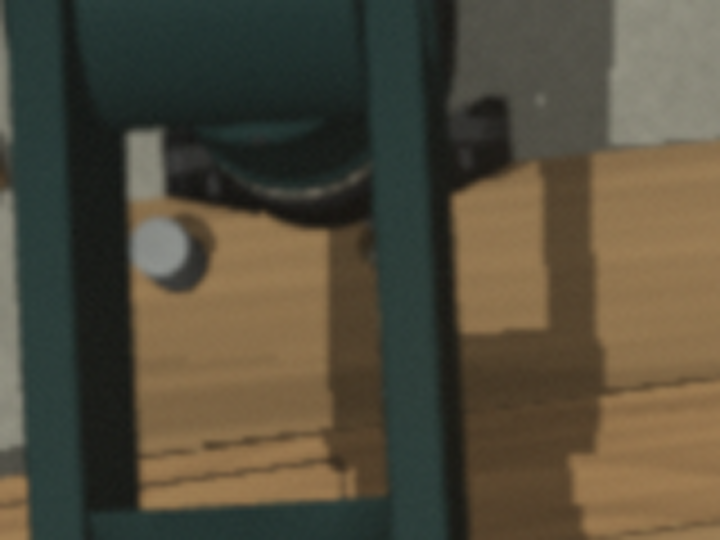

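Emit:
send_rows(
  series=[-4,-1,5,0,20,-3,0,6,0,20,0,0,6,0,20,0,0,4,0,20,0,0,0,0,20],
)

```text
t: 13.55
eef_pos: [612.5, 90.9, 164.3]
tcp_rot: [-179.8, -0.3, 5.2]
ft_force: [-0.0, 0.1, -1.0]
width: 25.1
```

```bash
python3 go.py 612.7 91 165 5.5
cat > ov.py <<'E'
import sys
from h import *
from scipy.spatial.transform import Rotation as R
s=read_camera("side");st=read_state()
M=R.from_euler("xyz",st["tcp_rot"],degrees=True).as_matrix()
k=6;u0,v0,w,h=int(sys.argv[2])-60,int(sys.argv[3])-48,120,96
im=cv2.resize(s["color"][v0:v0+h,u0:u0+w,::-1],None,fx=k,fy=k,interpolation=cv2.INTER_CUBIC)
cv2.imwrite(sys.argv[1]+"_raw.png",im)
a=np.linspace(0,2*np.pi,40)
def ring(P,r,col):
    q=(proj(s,P)-[u0,v0]+.5)*k-.5
    cv2.polylines(im,[np.round(q).astype(int)],True,col,1)
for z,r in((45,6),(38,9.5),(7,9.5),(7,13),(-37,13)):
    P=st["eef_pos"]+(M@np.c_[r*np.cos(a),r*np.sin(a),0*a+z].T).T
    ring(P,r,(0,0,255))
p=np.load("plat.npy");c,sn=np.cos(p[2]),np.sin(p[2])
H=np.array([p[0]+c*70+sn*80,p[1]+sn*70-c*80,110])
ring(H+10.25*np.c_[np.cos(a),np.sin(a),0*a],1,(0,255,0))
F=np.array([p[0]+c*160+sn*80,p[1]+sn*160-c*80,154])
ring(F+13*np.c_[np.cos(a),np.sin(a),0*a],1,(0,255,0))
cv2.imwrite(sys.argv[1]+".png",im)
E
python3 ov.py pics/o1 310 165
```

```text
t 13.55 pos [612.5  90.9 164.3] rot [-179.79   -0.27    5.24] F [-0.   0.1 -1. ] w 25.1 need tool [ 0.2 -0.1 -0.7] spin -0.004
```

View pics/o1.png

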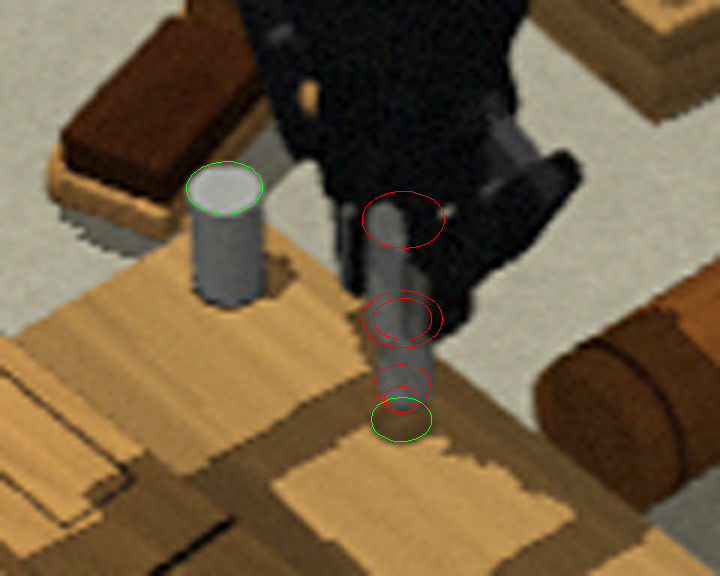

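View pics/o1_raw.png

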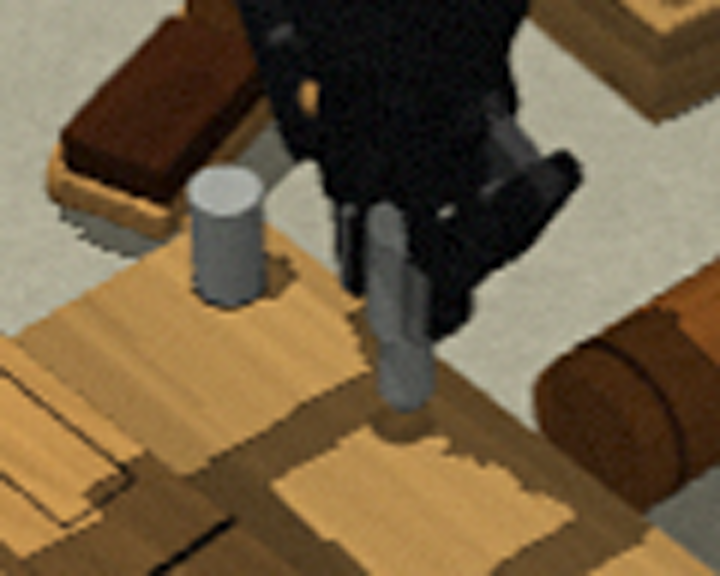

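Emit:
send_rows(
  series=[-0.5,-0.5,4,0,20,0,0,4,0,20,0,0,4,0,20,0,0,4,0,20],
)

```text
t: 14.0
eef_pos: [612.9, 91.5, 148.5]
tcp_rot: [-179.8, -0.4, 5.2]
ft_force: [-0.2, -0.3, 0.3]
width: 24.8
```

```bash
python3 go.py 612.7 91 117 5.5;python3 ov.py pics/o2 310 165
```

```text
t 14.0 pos [612.9  91.5 148.5] rot [-179.79   -0.42    5.24] F [-0.2 -0.3  0.3] w 24.8 need tool [-0.5  0.6 31.5] spin -0.004
```

View pics/o2.png

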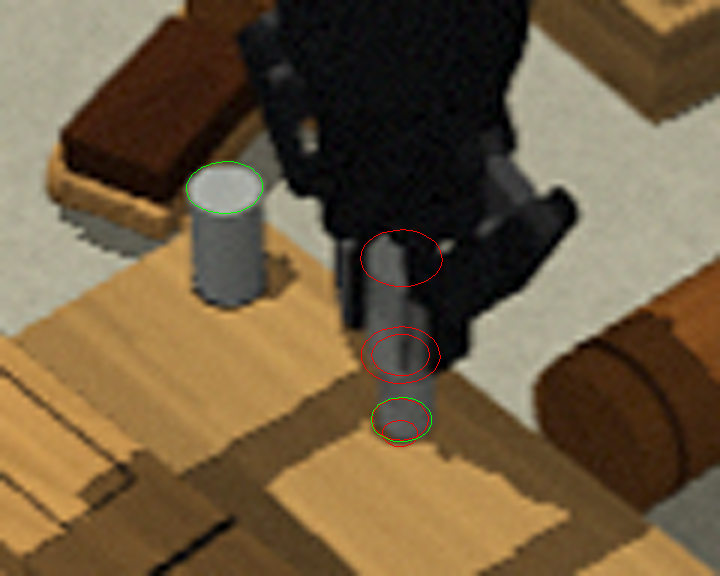

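Emit:
send_rows(
  series=[0,0,3,0,20,0,0,3,0,20,0,0,3,0,20,0,0,3,0,20],
)

```text
t: 14.45
eef_pos: [612.2, 91.8, 135.1]
tcp_rot: [-179.8, -0.3, 5.3]
ft_force: [0.1, -0.0, -1.0]
width: 24.5
```

Emit:
send_rows(
  series=[0,0,3,0,20,0,0,3,0,20,0,0,3,0,20],
)

```text
t: 14.75
eef_pos: [612.2, 91.8, 125.0]
tcp_rot: [-179.8, -0.3, 5.2]
ft_force: [-0.8, 0.2, -0.4]
width: 24.7
```

Emit:
send_rows(
  series=[0,0,3,0,20,0,0,3,0,20],
)

```text
t: 14.95
eef_pos: [612.2, 91.8, 118.5]
tcp_rot: [-179.8, -0.3, 5.2]
ft_force: [-0.5, -0.0, -0.7]
width: 24.6
```

Emit:
send_rows(
  series=[0,0,2,0,20,0,0,2,0,20],
)

```text
t: 15.15
eef_pos: [612.3, 91.8, 116.4]
tcp_rot: [-179.8, -0.3, 5.2]
ft_force: [-5.8, -0.3, 11.7]
width: 24.8
```

Emit:
send_rows(
  series=[0,0,0,0,26,0,0,0,0,36,0,0,0,0,46,0,0,-2,0,46,0,0,-6,0,46,0,0,-9,0,46,0,0,-11,0,46,0,0,-11,0,46,0,0,-11,0,46,0,0,-11,0,46,0,0,-8,0,46],
)

```text
t: 16.25
eef_pos: [613.1, 91.4, 192.6]
tcp_rot: [-179.8, -0.6, 5.2]
ft_force: [-0.3, 0.0, 0.5]
width: 45.6
```

```bash
python3 go.py 612.7 91 117 5.5;python3 ov.py pics/o3 310 165
```

```text
t 16.25 pos [613.1  91.4 192.6] rot [-179.8    -0.59    5.24] F [-0.3  0.   0.5] w 45.6 need tool [-1.2  0.6 75.6] spin -0.005
```

View pics/o3_raw.png

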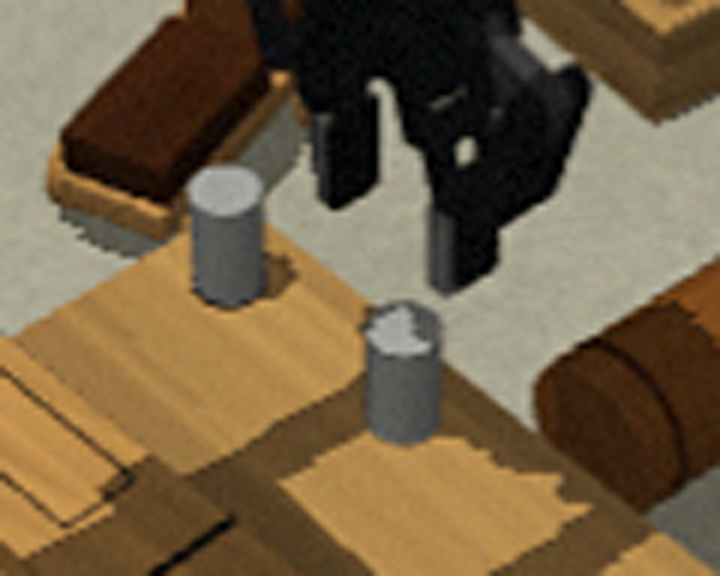

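```bash
cat > fit3.py <<'E'
from h import *
from scipy.optimize import least_squares
cs={"top":read_camera("top"),"side":read_camera("side")}
def cv(p,o,k): return [(p[0]+.5)/k-.5+o[0],(p[1]+.5)/k-.5+o[1]]
T=lambda *p:cv(p,(130,160),2.5); S=lambda *p:cv(p,(180,130),3)
obs=[("top",T(571,163),(-220,-30,130)),("top",T(579,240),(-220,30,130)),("top",T(12,240),(220,-30,130)),("top",T(19,316),(220,30,130)),
("top",T(332,195),(-35,-30,130)),("top",T(342,273),(-35,30,130)),
("side",S(90,34),(220,-30,130)),("side",S(24,72),(220,30,130)),("side",S(538,400),(-220,-30,130)),("side",S(470,447),(-220,30,130)),("side",S(326,221),(-35,-30,130)),("side",S(258,268),(-35,30,130))]
def W(p,l):
    c,s=np.cos(p[2]),np.sin(p[2]);return np.array([p[0]+c*l[0]-s*l[1],p[1]+s*l[0]+c*l[1],l[2]])
def res(p,use): return np.concatenate([proj(cs[c],W(p,l))[0]-o for c,o,l in obs if c in use])
P=np.load("plat.npy");Rm=np.array([[np.cos(P[2]),np.sin(P[2])],[-np.sin(P[2]),np.cos(P[2])]])
pl=lambda w:Rm@(np.array(w[:2])-P[:2])
for use in(["top"],["side"],["top","side"]):
    r=least_squares(res,[500,100,P[2]],args=(use,),loss="soft_l1")
    print(use,np.round(r.x[:2],1),np.degrees(r.x[2]),"plat",pl(r.x).round(1),np.round(res(r.x,use).reshape(-1,2),1).tolist())
for n,l in dict(line=(-35,0,0),tail=(-220,0,0),g=(-195,0,0)).items(): print(n,W(r.x,l).round(1),pl(W(r.x,l)).round(1))
print("final line",W(P,(190,-37,0)),"final g",W(P,(30,-37,0)))
E
python3 fit3.py
```

```text
['top'] [498.5 104.6] 97.51286465573119 plat [94.3 32.4] [[0.1, -0.2], [1.4, -0.0], [-1.0, -0.1], [-0.5, 0.1], [0.1, 0.1], [0.1, -0.0]]
['side'] [497.9 101.6] 97.28116490838201 plat [91.4 33.2] [[0.0, -1.4], [-1.0, -0.8], [0.8, -2.5], [-0.5, 1.6], [0.9, 0.2], [-0.3, 1.2]]
['top', 'side'] [498.5 103.7] 97.4540723838039 plat [93.4 32.4] [[0.6, -0.1], [1.9, 0.1], [-0.5, -0.3], [-0.1, -0.0], [0.6, 0.1], [0.5, -0.0], [-0.5, -1.9], [-1.4, -1.3], [0.6, -3.7], [-0.6, 0.4], [0.5, -0.6], [-0.5, 0.3]]
line [503.1  69.    0. ] [58.4 31.2]
tail [ 527.1 -114.5    0. ] [-126.5   24.9]
g [523.8 -89.7   0. ] [-101.5   25.8]
final line [558.39818779 206.47434205   0.        ] final g [573.72797208  47.21041734   0.        ]
```

Emit:
send_rows(
  series=[0,0,-4,-0.05,50,0,0,-4,-0.1,60,0,0,0,-0.13,70,0,0,0,-0.13,80,0,0,0,-0.13,80,0,0,0,-0.13,80,0,0,0,-0.13,80,0,0,0,-0.13,80,0,0,0,-0.13,80,0,0,0,-0.13,80,0,0,0,-0.13,80,0,0,0,-0.13,80,0,0,0,-0.13,80,0,0,0,-0.08,80,0,0,0,-0.04,80],
)

```text
t: 17.9
eef_pos: [605.5, 90.9, 182.6]
tcp_rot: [-178.9, -0.5, 106.8]
ft_force: [0.4, 0.6, 0.2]
width: 80.1
```

```bash
python3 go.py 523.8 -89.7 165 97.45
```

```text
t 17.9 pos [605.5  90.9 182.6] rot [-178.86   -0.51  106.77] F [0.4 0.6 0.2] w 80.1 need tool [-149.5 -130.    18.8] spin 0.163
```

Emit:
send_rows(
  series=[0,0,-4,0.08,80,0,0,-2,0.08,80,-8,-5,0,0,80,-15,-9,0,0,80,-18,-11,0,0,80,-18,-11,0,0,80,-18,-11,0,0,80,-18,-11,0,0,80,-18,-11,0,0,80,-18,-11,0,0,80,-15,-9,0,0,80,-10,-6,0,0,80,-5,-3,0,0,80],
)

```text
t: 19.2
eef_pos: [515.8, -97.9, 181.6]
tcp_rot: [-177.7, -0.3, 97.9]
ft_force: [0.4, 0.2, -0.3]
width: 80.1
```

```bash
python3 go.py 523.8 -89.7 165 97.45
```

```text
t 19.2 pos [515.8 -97.9 181.6] rot [-177.68   -0.26   97.86] F [ 0.4  0.2 -0.3] w 80.1 need tool [ 7.   9.7 16.2] spin 0.007
```

Emit:
send_rows(
  series=[3,4,4,0.007,80,3,4,5,0,80,1,2,5,0,80,0,0,2,0,80,0,0,0,0,80],
)

```text
t: 19.7
eef_pos: [524.7, -87.7, 162.7]
tcp_rot: [-177.6, -0.3, 97.6]
ft_force: [-0.3, 0.1, -0.3]
width: 80.0
```

```bash
python3 go.py 523.8 -89.7 115 97.45
python3 - <<'E'
from h import *
s=read_camera("side")
crop(s,320,215,160,120,4.5,"pics/s10.png")
E
```

```text
t 19.7 pos [524.7 -87.7 162.7] rot [-177.63   -0.35   97.57] F [-0.3  0.1 -0.3] w 80.0 need tool [-2.2  0.9 47.7] spin 0.002
```

View pics/s10.png

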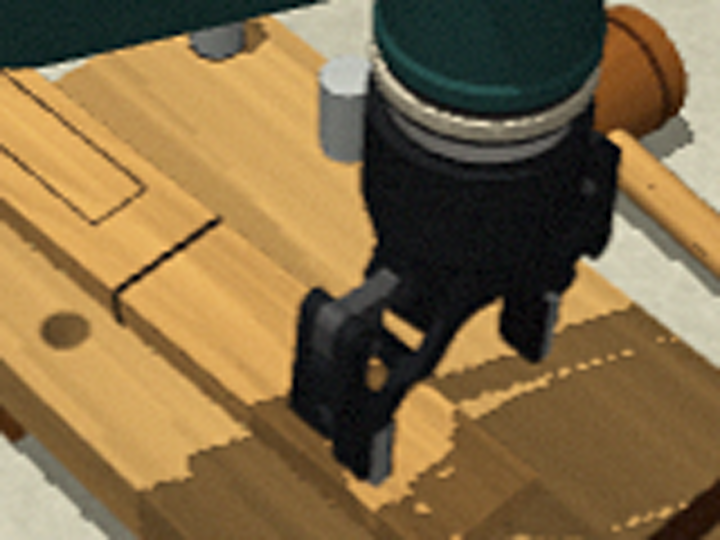

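Emit:
send_rows(
  series=[-1,1,5,0,80,-1,0,7,0,80,0,0,7,0,80,0,0,7,0,80,0,0,7,0,80,0,0,6,0,80,0,0,5,0,80,0,0,3,0,80],
)

```text
t: 20.55
eef_pos: [523.8, -89.4, 111.6]
tcp_rot: [-177.6, -0.4, 97.6]
ft_force: [0.6, 1.0, 0.3]
width: 79.8
```

```bash
python3 go.py 523.8 -89.7 113 97.45
python3 - <<'E'
from h import *
s=read_camera("side")
crop(s,320,235,160,120,4.5,"pics/s11.png")
E
```

```text
t 20.55 pos [523.8 -89.4 111.6] rot [-177.62   -0.36   97.6 ] F [0.6 1.  0.3] w 79.8 need tool [-0.3 -0.1 -1.4] spin 0.003
```

View pics/s11.png

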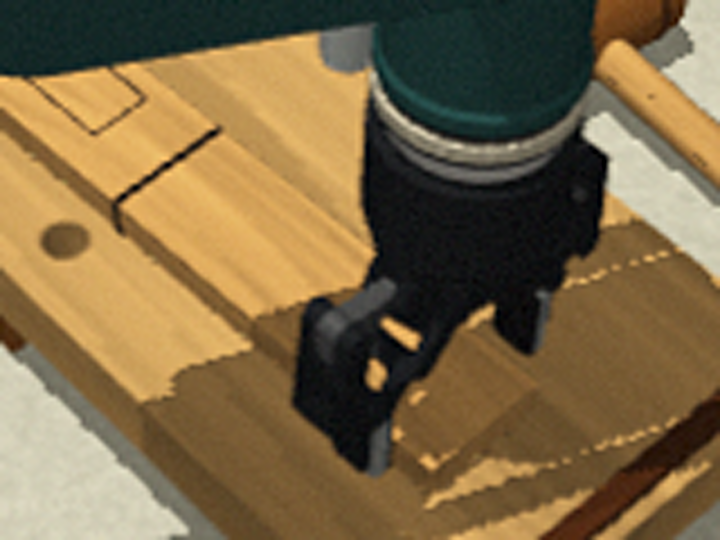

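Emit:
send_rows(
  series=[0,0,0,0,70,0,0,0,0,64,0,0,0,0,58,0,0,0,0,54,0,0,0,0,54],
  grip_force=40,
)

```text
t: 21.1
eef_pos: [524.1, -89.4, 112.1]
tcp_rot: [-177.7, -0.3, 97.6]
ft_force: [0.5, -0.3, -1.3]
width: 58.9
```

```bash
python3 go.py 573.7 47.2 111.6 95.5
python3 - <<'E'
from h import *
s=read_camera("side")
crop(s,320,235,160,120,4.5,"pics/s12.png")
E
```

```text
t 21.1 pos [524.1 -89.4 112.1] rot [-177.66   -0.34   97.62] F [ 0.5 -0.3 -1.3] w 58.9 need tool [128.8  67.3  -1.5] spin 0.037
```

View pics/s12.png

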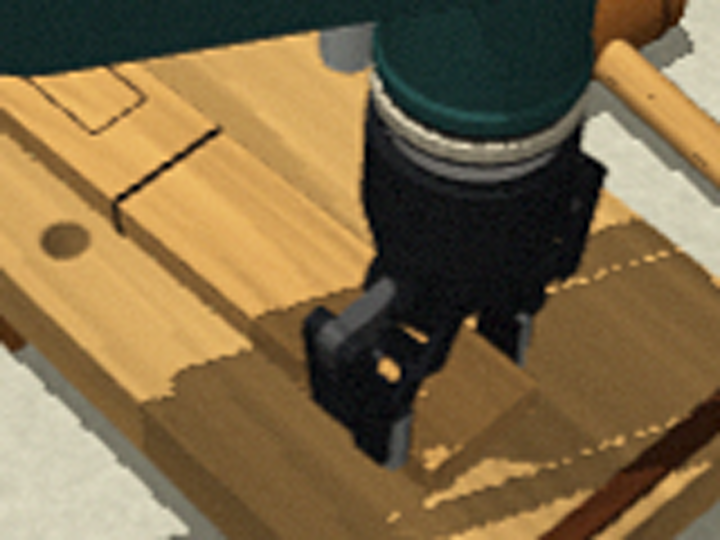

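Emit:
send_rows(
  series=[2,1,0,0.004,54,4,2,0,0.004,54,4,2,0,0.004,54,4,2,0,0.004,54,4,2,0,0.004,54,4,2,0,0,54,4,2,0,0,54,4,2,0,0,54],
)

```text
t: 21.95
eef_pos: [536.2, -56.8, 111.8]
tcp_rot: [-177.6, -0.1, 96.4]
ft_force: [-0.8, -1.6, 0.4]
width: 58.9
```

```bash
python3 go.py 573.7 47.2 111.6 95.5
```

```text
t 21.95 pos [536.2 -56.8 111.8] rot [-1.7762e+02 -1.1000e-01  9.6370e+01] F [-0.8 -1.6  0.4] w 58.9 need tool [99.2 48.8 -1.6] spin 0.015
```

Smooth. Continuing.

Emit:
send_rows(
  series=[5,2.5,0,0.003,54,5,2.5,0,0.003,54,5,2.5,0,0.003,54,5,2.5,0,0.003,54,5,2.5,0,0,54,5,2.5,0,0,54,5,2.5,0,0,54,5,2.5,0,0,54,5,2.5,0,0,54,5,2.5,0,0,54],
)

```text
t: 22.95
eef_pos: [558.0, -0.6, 111.8]
tcp_rot: [-177.7, 0.0, 95.6]
ft_force: [-0.9, -3.7, 0.5]
width: 58.9
```

```bash
python3 go.py 573.7 47.2 111.6 95.5
python3 - <<'E'
from h import *
s=read_camera("side")
crop(s,300,205,260,190,3,"pics/s13.png")
E
```

```text
t 22.95 pos [558.   -0.6 111.8] rot [-1.7766e+02  2.0000e-02  9.5610e+01] F [-0.9 -3.7  0.5] w 58.9 need tool [46.  20.3 -0.7] spin 0.002
```

View pics/s13.png

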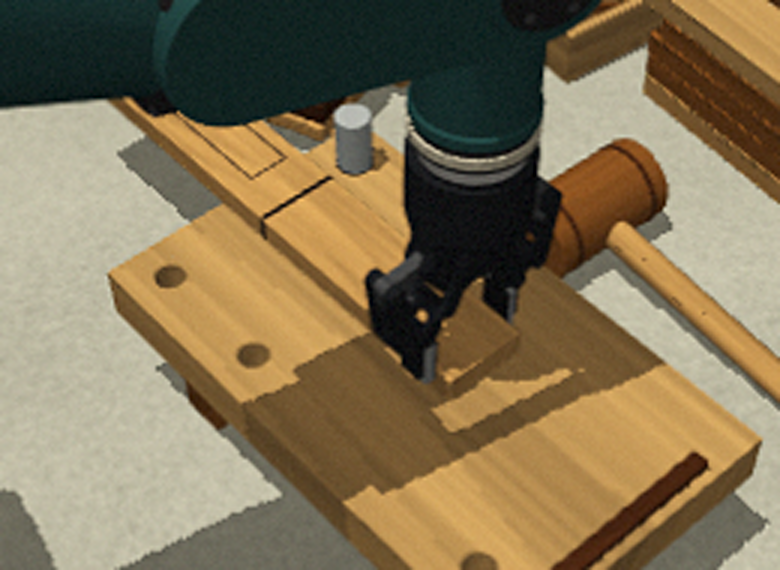

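Emit:
send_rows(
  series=[4,2,0,0,54,4,2,0,0,54,4,2,0,0,54,4,2,0,0,54,4,2,0,0,54,4,2,0,0,54,4,2,0,0,54,3,1,0,0,54,3,1,0,0,54,2,1,0,0,54],
)

```text
t: 24.0
eef_pos: [572.9, 40.5, 111.8]
tcp_rot: [-177.7, 0.0, 95.6]
ft_force: [-1.5, -3.3, 3.2]
width: 59.0
```

```bash
python3 go.py 573.7 47.2 111.6 95.5
```

```text
t 24.0 pos [572.9  40.5 111.8] rot [-1.777e+02  5.000e-02  9.563e+01] F [-1.5 -3.3  3.2] w 59.0 need tool [6.6 1.5 0.1] spin 0.002
```

Emit:
send_rows(
  series=[2,0.7,0,0,54,2,0.7,0,0,54,1.5,0,0,0,54,0,0,0,0,54],
)

```text
t: 24.4
eef_pos: [574.1, 46.7, 111.8]
tcp_rot: [-177.7, 0.0, 95.6]
ft_force: [-1.5, -1.6, 2.3]
width: 58.8
```

```bash
python3 go.py 573.7 47.2 111.6 95.5
python3 - <<'E'
from h import *
s=read_camera("side");t=read_camera("top")
crop(s,280,180,130,100,6,"pics/s14.png")
crop(t,250,215,200,100,4,"pics/t14.png")
P=np.load("plat.npy")
def W(l):
    c,q=np.cos(P[2]),np.sin(P[2]);return [P[0]+c*l[0]-q*l[1],P[1]+q*l[0]+c*l[1],l[2]]
for n,l in dict(lineN=(190,-7,130),lineF=(190,-67,130),edge=(190,0,110),edgeN=(190,110,110)).items():
    print(n,(proj(s,W(l))[0]-[215,130])*6+2.5,(proj(t,W(l))[0]-[150,165])*4+1.5)
E
```

```text
t 24.4 pos [574.1  46.7 111.8] rot [-1.7774e+02  4.0000e-02  9.5610e+01] F [-1.5 -1.6  2.3] w 58.8 need tool [ 0.5 -0.4  0.2] spin 0.002
lineN [216.57396376 214.48302509] [184.09786602 303.1639647 ]
lineF [352.87569429 133.93428364] [174.69859635 180.67874206]
edge [205.78736489 265.86240143] [193.92158766 321.17298626]
edgeN [-57.78707912 424.61153571] [212.60203074 545.39817755]
```

View pics/s14.png

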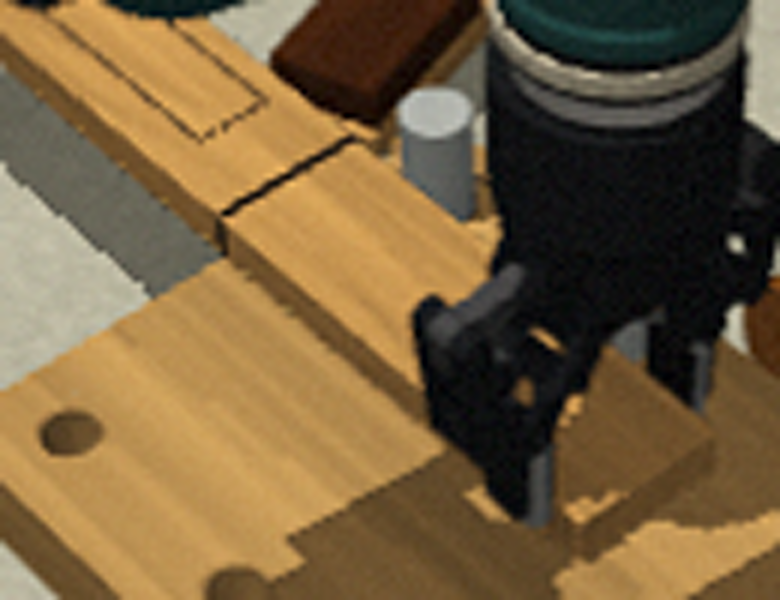

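View pics/t14.png

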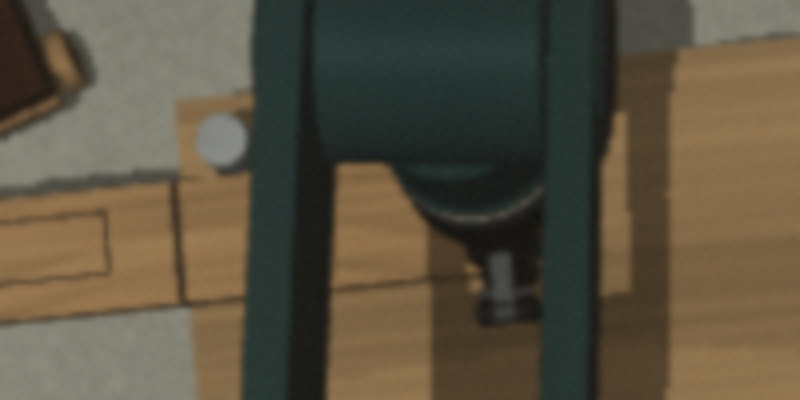

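Emit:
send_rows(
  series=[0.3,0.5,0.5,0,54,0,0.5,0.7,0,54],
)

```text
t: 24.7
eef_pos: [574.2, 46.8, 111.8]
tcp_rot: [-177.6, 0.1, 95.6]
ft_force: [-4.1, -2.2, 6.7]
width: 59.1
```

Emit:
send_rows(
  series=[0,0.5,0.7,0,54,0,0,0.7,0,54],
)

```text
t: 24.9
eef_pos: [574.2, 46.8, 111.8]
tcp_rot: [-177.6, 0.0, 95.6]
ft_force: [-2.1, -3.4, 3.9]
width: 59.1
```

```bash
python3 go.py 573.7 47.2 111.6 95.5
python3 - <<'E'
from h import *
s=read_camera("side");t=read_camera("top")
crop(s,280,180,130,100,6,"pics/s15.png")
crop(t,200,215,100,75,8,"pics/t15.png")
E
```

```text
t 24.9 pos [574.2  46.8 111.8] rot [-1.7763e+02  5.0000e-02  9.5630e+01] F [-2.1 -3.4  3.9] w 59.1 need tool [ 0.5 -0.5  0.2] spin 0.002
```

View pics/s15.png

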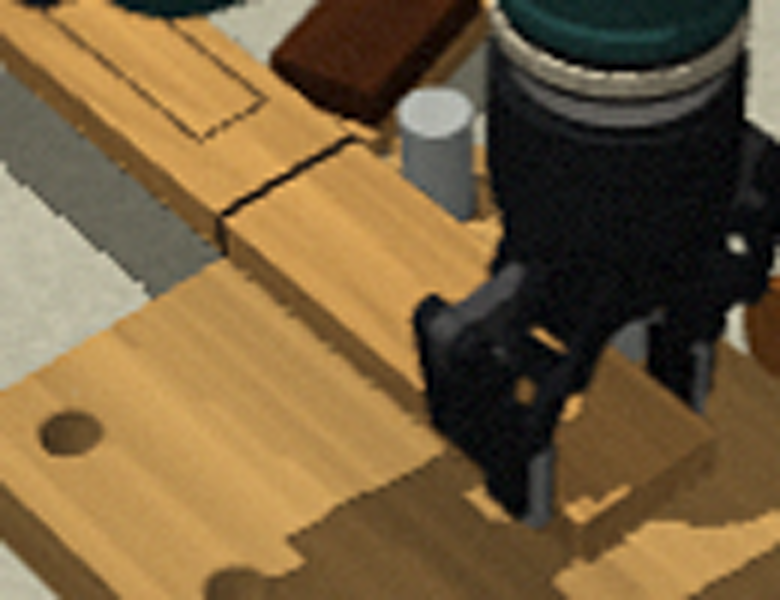

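View pics/t15.png

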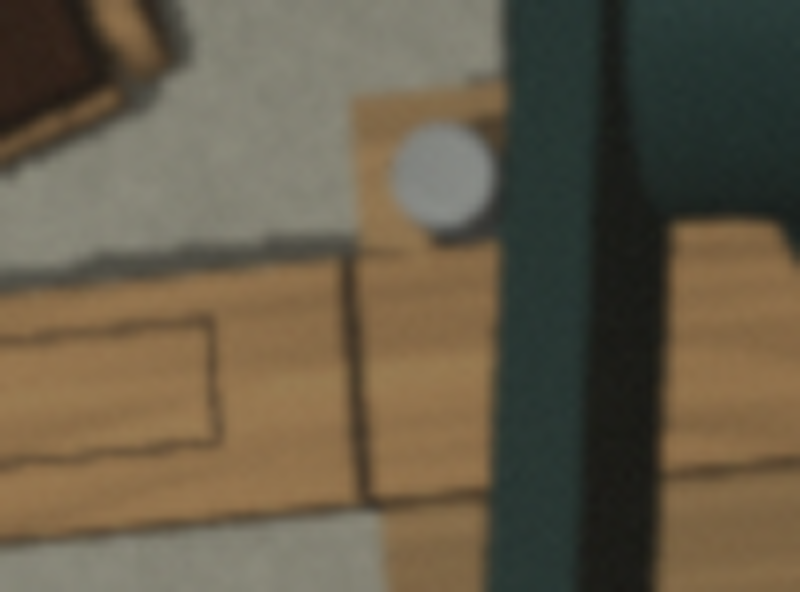

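Run:
```python
from h import *
t=read_camera("top");crop(t,170,225,160,60,5,"pics/t16.png")
P=np.load("plat.npy")
def W(l):
    c,q=np.cos(P[2]),np.sin(P[2]);return [P[0]+c*l[0]-q*l[1],P[1]+q*l[0]+c*l[1],l[2]]
for l in((190,-7,130),(190,-67,130),(445,-7,130),(445,-67,130)): print(l,(proj(t,W(l))[0]-[90,195])*5+2)
print(read_state()["ft_force"])
```

```text
(190, -7, 130) [530.24733253 229.07995587]
(190, -67, 130) [518.49824544  75.97342757]
(445, -7, 130) [-95.11402541 293.26751917]
(445, -67, 130) [-102.81804347  143.68158848]
[-2.14049134 -2.18780233  5.34816235]
```

View pics/t16.png

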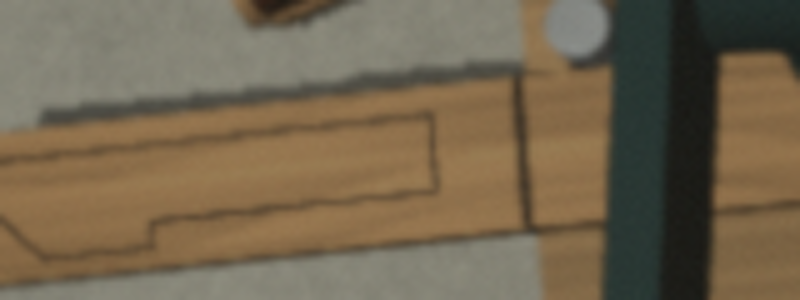

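```bash
python3 -c "
from plant import *
print(close_job())"
```

```text
the job is handed in; nothing more can be done
None
```

The spare dog is seated in the empty hole beside the fixed dog, the blank is slid out along the fence, and I handed the job in at about 25 s. The hand-in gave no verdict. The gripper is still holding the blank by its tail and pressing it down lightly.

- **Spare dog:** it came out of the rack's far-end hole and went into the bench hole without resistance until the shoulder stopped it, at about 12 N. In the side picture its head stands as high as the fixed dog's.
- **Blank position:** I gripped it across the tail and slid it about 130 mm outward and 68 mm towards the dogs without lifting it. The top camera puts the pencil line within about 0.5 mm of the outer edge, and the blank's long edge lies parallel to the bench.
- **Against the dogs:** small sideways nudges no longer moved the blank and gave 2–4 N of resistance, so I take its edge to be touching both dogs.
- **Final hold:** the arm was pressing down with about 4–5 N, and the blank's corners and line sit where they should for a blank lying flat.

**Disagreements and drift:**
- **Cameras:** they differ by about 2–3 mm on the bench's absolute position along the slide. In the side picture both the line and the bench edge were offset by the same 1–1.5 mm, so their position relative to each other agrees.
- **Tool tilt:** fast moves tilted the tool by up to about 3°. I mostly undid that before both the dog grasp and the insertion. About 2.3° remains about the jaw axis in the final hold, with no visible effect on the blank.

I saw no bystander disturbed, though I took no final picture of the rack tools and bottle.

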